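# Push the medicine carton through the self-closing flap of the returns box

## Robot

A 7-joint arm with a two-finger parallel gripper is mounted at the origin on the work surface. World frame = base frame: x ahead of the robot, y to its left, z up, the work surface at z = 0. Lengths are in m, angles in rad, forces in N, time in s.
With the tool pointing down it reaches from about 0.4 to 0.9 m from the base axis. Payload 5.5 kg.
Tool frame: the origin (TCP) lies midway between the tips of the shut fingers; the grasp point (between the pads) lies 19 mm behind it (grip_depth is the distance from the TCP to the grasp point, in m); z points along the fingers, y is the line along which they close (so a half turn about z gives the same grasp; the last joint's range is limited). The gripper opens to 92 mm and grips with 3 to 60 N. Pads are 19 mm wide; open, the fingers measure 130 mm over their backs; the gripper's body (75 mm by 190 mm) begins 47 mm behind the grasp point.
Start: joints at [1.377, 0.501, -0.427, 1.55, 0.221, 1.138, -0.21], TCP at [0.287, -0.583, 0.227] pointing down, gripper open.
Joint ranges: [-2.88, 2.88], [-0.31, 2.03], [-1.54, 1.56], [0.2, 2.42], [-1.41, 4.55], [0.19, 2.02], [-2.57, 2.57]. Speed limits (rad/s): [2.57, 2.57, 3.14, 3.14, 3.14, 3.14, 3.14].

## Interface

Orientations are given as a 3x3 rotation matrix whose columns are the frame's x, y, z axes.
In Python, from workcell import move_to, move_linear, goto_joints, release, clamp, hold, inverse_kinematics, sense, read_camera, camera_model, Unreachable, close_job, grip_depth gives the robot as it stands. Calls block until the motion is done:
- move_to(position, orientation): joint-space move of the TCP to a pose.
- move_linear(position, ori=None, speed=0.15, f_stop=None): straight line of the TCP; ori=None keeps the orientation; speed is the mean speed in m/s. With f_stop (N) it stops when the force on the tool has changed by that much, and returns True; else False.
- goto_joints(angles): joint-space move.
- release() and clamp(effort=None): open the fingers fully, or close them until they stop; effort is the grip in N (None keeps the last).
- hold(seconds).
- inverse_kinematics(position, orientation): joint angles nearest the present ones, or None.
- sense(): the state.
- read_camera(name): name is "side" or "top" or "wrist"; returns the picture (400x640x3 uint8, blue, green, red); there is no depth.
- camera_model(name): a dict with "fx", "fy", "cx", "cy" (pixels), "eye" and "attitude" of the camera in the world. Camera axes: x right, y down, z forward; pixel columns grow to the right and rows downward; lengths in m; the calibration is good to about 2 mm. A picture is of the moment at which its call begins: read the wrist's pose just before it. camera_model takes no time and is no camera call; for the wrist camera it gives the pose at the moment of the call.
A pose or a line that the arm cannot do raises Unreachable and nothing moves.
- close_job(): hands the job in; it is judged then, once.
The state is a dict: "t": time; "joint_pos": joint angles; "qvel": joint speeds; "effort": joint torques, N m; "ee_pos": TCP position; "tool_rot": TCP orientation; "contact_force": force on the tool from outside, world axes, zero at the start; "torque": the same for the moment, N m; "opening": opening from 0.0 (shut) to 1.0 (fully open); "gripper_force": force on a finger pad.
Only numpy, scipy, OpenCV 4.12 (cv2) and the standard library are available. Lean on these libraries where they do the work, as an engineer would, in place of code of your own. Each camera call takes 0.05 s, during which the arm holds its last target. There are 200 camera calls.

## Task

Put the returned medicine carton into the returns box without grasping or lifting it: with one finger press down the yellow press plate and keep it down so that the red self-closing flap stays open, and meanwhile with the other finger push the carton along its lane, under the flap, until it drops into the tray behind. Then let the flap close by itself and leave the box; do not disturb the stamp, the tape roll or the pill bottle.

Things in the scene. Friction and masses are not known exactly. Their poses are not given: they have to be found in the camera images.
- returns_box: White returns box fixed on the desk. Origin on the desk surface under the red flap, at mid-width of the lane. Its x axis runs along the lane in the pushing direction (away from the robot), y left, z up. All 'box' coordinates here are in this frame. Its tall part (x -185 to -8, y -40 to +72 mm) carries the lane; left of that (y +72 to +138) the housing is 45 mm high.
- lane_end (a point): Middle of the edge where the lane ends in a straight drop into the tray (box x -8, y 0 mm). The lane is a flat floor 80 mm above the desk, box x -185 to -8 mm, 44 mm wide between two steel rails 8 mm high and 5 mm thick.
- tray_floor (a point): Middle of the open grey tray's floor, behind the lane and below it. Inside: box x -8 to +156, y -34 to +132 mm; floor 6 mm and walls 60 mm above the desk.
- flap_bar (a point): Centre of the red flap: a bar 5 mm thick at box x 0, y -31 to +63 mm, 83 to 101 mm above the desk when shut. It bars the way just beyond the lane's end; the carton cannot push it open. It is one piece with the press plate and with a steel shaft along the lane at box y +60 mm, 88 mm above the desk, about which it turns.
- press_plate (a point): Middle of the upper face of the yellow press plate: 162 mm long (box x -167 to -5), 50 mm wide (box y about +80 to +128 mm). At rest 116 mm above the desk, 86 mm before the flap, 103 mm left of mid-lane, sloping up to the left by 16 degrees. It can be pressed anywhere along its length; a finger can slide along it while pressing.
- flap (a joint): Angle of flap and plate, rad: 0 shut, at most 0.85. Pressing the plate down swings the red flap up; a spring shuts it (pressing takes about 3 N at first, 6 N down plus 6 N sideways at 0.6). The carton passes from 0.5 on. A fingertip pressing 100 mm left of mid-lane gives about 0.33 at 20 mm, 0.5 at 14 mm and 0.64 at 9 mm above the lane floor; the other, equally low fingertip then meets the 20 mm high carton.
- carton_centre (a point): Centre of the carton: white with a blue and a red band, 70 mm long (along the lane), 34 mm wide, 20 mm high, about 45 g. It lies on the lane, front end 20 to 50 mm short of the flap. It tips into the tray by itself once its centre is past the lane's end; the finger behind it is then still about 40 mm short of the flap.
- stamp: Bystander: rubber stamp standing on its 45 x 22 mm foot, dark wooden handle, 70 mm high; origin at the middle of its underside
- tape_roll: Bystander: blue roll of tape lying flat, 60 mm across, 24 mm high; origin at the middle of its underside
- pill_bottle: Bystander: amber pill bottle with white cap, 38 mm across, 70 mm high; origin at the middle of its underside
Mind the look-alikes: they are no part of the job. Of the things that look like the part that bears carton_centre, the largest one is meant.

How it is judged:
On the way, in this order (a step that is already met when the one before it is completed fails the run):
1. a finger holds the flap open while the carton is still on the lane before it (value of joint flap above 0.4 rad and contact force between the fingers and flap above 0.5 N and x of carton_centre in the frame of returns_box below -0.03 m), for 0.2 s.
2. the carton goes over the lane's end under the flap while a finger still holds the flap open (value of joint flap above 0.35 rad and contact force between the fingers and flap above 0.5 N and x of carton_centre in the frame of returns_box above -0.015 m), for 0.02 s.
At the end, for the whole second after the job is handed in: The carton rests inside the tray (its centre within the tray walls and less than 55 mm above the desk), the flap is shut (under 0.05 rad), and the stamp, tape roll and pill bottle are within 20 mm of where they stood (x of carton_centre in the frame of returns_box between -0.005 and 0.156 m and y of carton_centre in the frame of returns_box between -0.034 and 0.132 m and height (world z) of carton_centre below 0.055 m and value of joint flap below 0.05 rad and linear speed of carton below 0.02 m/s and distance of each of stamp, tape_roll, pill_bottle from where it was at the start of the episode below 0.02 m); the robot touches nothing.
It fails at once if the carton is lifted: its centre more than 14 mm above its height on the lane (height (world z) of carton_centre above 0.104 m).
It fails at once if a bystander is moved by more than 20 mm (distance of any of stamp, tape_roll, pill_bottle from where it was at the start of the episode above 0.02 m).
It also fails if it takes over 35 s, if anything falls off the work surface, if the arm or the gripper's body presses on something with over 40 N, if the wrist force passes 120 N, or if a joint passes its speed limit or range.

## Working session

There is one attempt and no reset: what is moved stays moved. The work goes in short steps, each a Python script; the robot and the scene stay as the last script left them, time stands still between calls to the robot, and variables do not carry over. Pictures are saved under pics/ and viewed, at most 10 in all, crops included, and the job is handed in when it is done.

```bash
ls; mkdir -p pics; python3 - <<'E'
from workcell import *
import cv2
for n in ("top","side"):
    cv2.imwrite(f"pics/{n}0.png",read_camera(n)); m=camera_model(n); print(n,m)
s=sense();print(s["t"],s["ee_pos"],s["tool_rot"],s["contact_force"],grip_depth)
E
```

```text
pics
top {'fx': 427.85979881039407, 'fy': 427.85979881039407, 'cx': 325.48245228485007, 'cy': 195.09056451357245, 'eye': array([ 0.51559931, -0.02780198,  0.90704072]), 'attitude': array([[ 0.02530618, -0.98990258,  0.13947215],
       [-0.99949799, -0.02771448, -0.01535186],
       [ 0.01906224, -0.13901364, -0.99010698]])}
side {'fx': 493.5765330891249, 'fy': 493.5765330891249, 'cx': 318.64737719392843, 'cy': 203.163229092681, 'eye': array([0.59535518, 0.67712068, 0.64778145]), 'attitude': array([[-0.99952664, -0.01007075,  0.02907018],
       [-0.02912407,  0.61422269, -0.78859513],
       [-0.00991382, -0.78906848, -0.61422525]])}
0.1 [ 0.28633732 -0.58283064  0.22578874] [[ 8.97453202e-01  4.41109034e-01 -7.55888191e-04]
 [ 4.41109681e-01 -8.97451815e-01  1.57779283e-03]
 [ 1.76054427e-05 -1.74942483e-03 -9.99998470e-01]] [ 1.14065042  0.07850857 -0.25627517] 0.0188
```

View pics/top0.png

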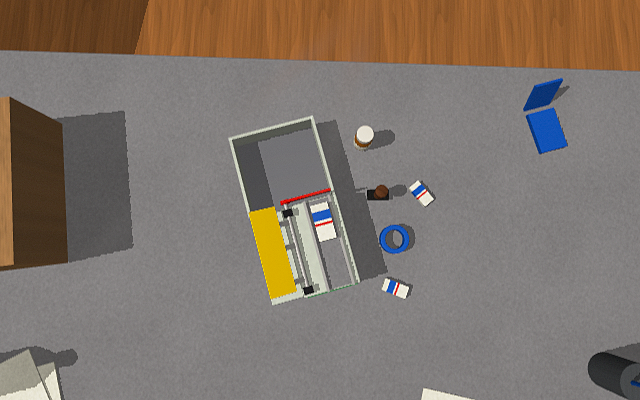

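View pics/side0.png

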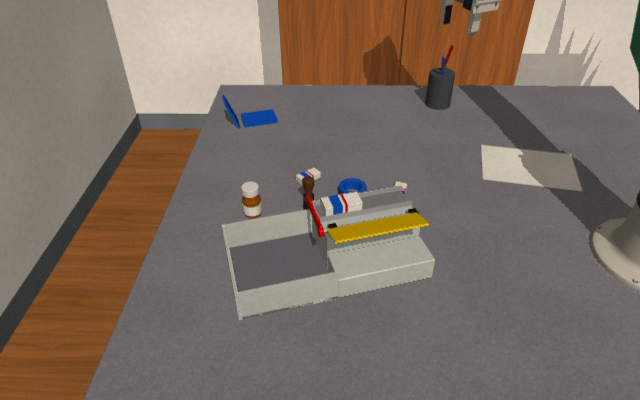

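The top view shows the box at about cols 230–358, rows 117–305. The carton is at (322,220), the flap bar runs from (282,202) to (331,190), and the plate is around (272,253). The bystanders are to the right of the box. I'll enlarge this area to read the points more closely.

```bash
python3 - <<'E'
import cv2
for n,(x,y,w,h,s) in {"top":(225,110,200,200,3),"side":(215,170,225,145,3.5)}.items():
    im=cv2.imread(f"pics/{n}0.png")[y:y+h,x:x+w]
    cv2.imwrite(f"pics/{n}0c.png",cv2.resize(im,None,fx=s,fy=s,interpolation=cv2.INTER_CUBIC))
E
```

```text
(no output)
```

View pics/top0c.png

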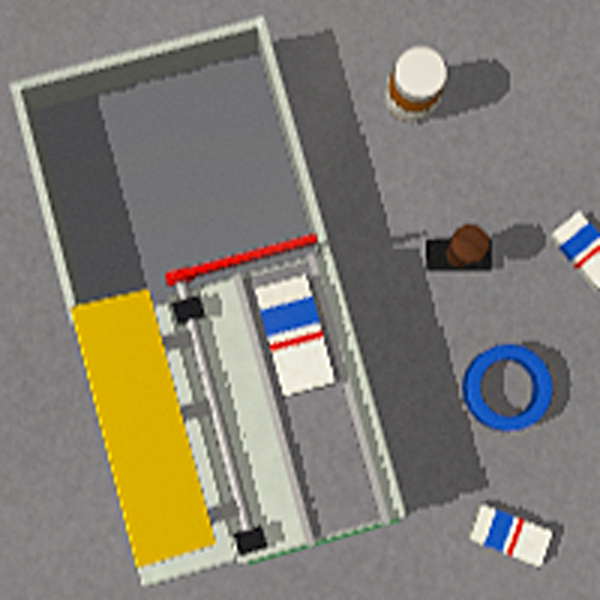

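View pics/side0c.png

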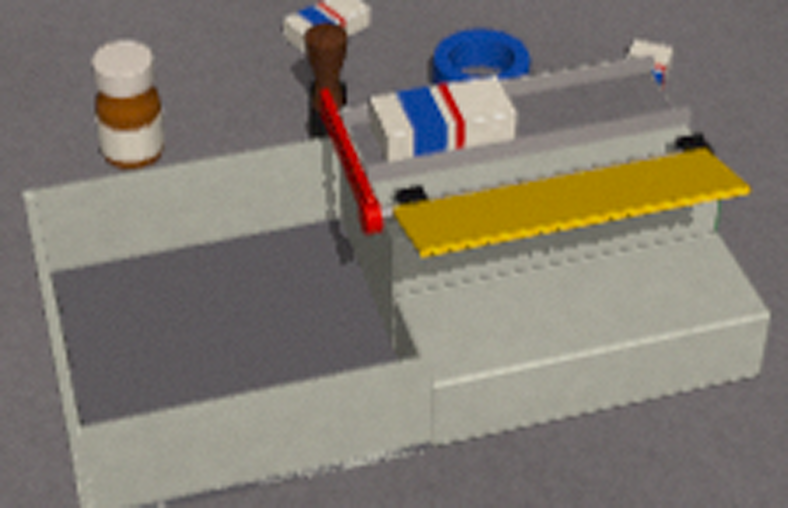

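Enlarged top crop: flap bar ends at (167,277) and (317,239). Plate corners are (72,308), (139,567), (214,547) and (151,291). Carton top corners are (257,287), (308,275), (334,382) and (283,394). The side crop shows the plate corners at (395,208), (424,254), (748,189) and (708,151). Next I'll fit the box pose to these points.

```bash
cat > geo.py <<'E'
import numpy as np
from scipy.optimize import least_squares
from workcell import camera_model
M={n:camera_model(n) for n in("top","side")}
def proj(n,p):
    m=M[n]; c=(np.asarray(p)-m["eye"])@m["attitude"]
    return np.c_[m["fx"]*c[:,0]/c[:,2]+m["cx"], m["fy"]*c[:,1]/c[:,2]+m["cy"]]
def ray(n,uv,z):
    m=M[n]; d=m["attitude"]@[(uv[0]-m["cx"])/m["fx"],(uv[1]-m["cy"])/m["fy"],1]
    return m["eye"]+d*(z-m["eye"][2])/d[2]
def w(q,b):
    b=np.atleast_2d(b); c,s=np.cos(q[2]),np.sin(q[2])
    return np.c_[q[0]+c*b[:,0]-s*b[:,1], q[1]+s*b[:,0]+c*b[:,1], b[:,2]]
T=lambda x,y:(225+x/3,110+y/3)
S=lambda x,y:(215+x/3.5,170+y/3.5)
P=[(-5,80,109.4),(-5,128,123.2),(-167,128,123.2),(-167,80,109.4)]
top=[(p,T(*a)) for p,a in zip(P,[(151,291),(72,308),(139,567),(214,547)])]+[((0,63,101),T(167,277)),((0,-31,101),T(317,239))]
side=[(p,S(*a)) for p,a in zip(P,[(395,208),(424,254),(748,189),(708,151)])]
def res(q,l):
    return np.concatenate([(proj(n,w(q,np.array([a for a,_ in L])/1e3))-[b for _,b in L]) for n,L in l]).ravel()
def fit(l): return least_squares(res,[.5,0,.2],args=(l,))
E
python3 - <<'E'
from geo import *
np.set_printoptions(precision=4,suppress=True)
for l in ([("top",top)],[("side",side)],[("top",top),("side",side)]):
    r=fit(l); print(r.x, r.fun.reshape(-1,2).round(1).tolist())
q=r.x; np.save("box.npy",q)
c,s=np.cos(q[2]),np.sin(q[2])
for a in [(257,287),(308,275),(334,382),(283,394)]:
    d=ray("top",T(*a),.1)[:2]-q[:2]; print("carton",c*d[0]+s*d[1],-s*d[0]+c*d[1])
from workcell import *
R=np.array([[c,s,0],[s,-c,0],[0,0,-1]])
for b in [(-.12,.054,.2),(-.12,.054,.085),(-.045,.054,.085)]:
    p=w(q,b)[0]; print(p,inverse_kinematics(p,R))
E
```

```text
[ 0.6316 -0.0201  0.2978] [[-1.0, -0.3], [-0.8, 0.2], [-0.8, 1.0], [0.6, -0.5], [2.2, -0.0], [-0.1, -0.4]]
[ 0.6332 -0.0174  0.2988] [[-0.8, 0.3], [-0.6, -0.1], [1.6, -0.1], [-0.2, -0.5]]
[ 0.6321 -0.0196  0.2957] [[-1.2, -0.6], [-1.1, -0.3], [-1.3, 0.6], [0.1, -0.8], [1.9, -0.4], [-0.3, -0.7], [-0.3, -0.5], [-0.1, -1.0], [2.0, -0.7], [0.3, -1.0]]
carton -0.02079284265751656 0.013527714589339688
carton -0.0219681131479393 -0.019630230119274644
carton -0.09137923639899494 -0.01725425165275825
carton -0.09007504880427489 0.015529388857764339
[ 0.5015 -0.0029  0.2   ] [ 0.6909  0.3545 -0.8824  1.9341  0.324   1.0011 -1.6141]
[ 0.5015 -0.0029  0.085 ] [ 0.514   0.5008 -0.6858  2.0233  0.4518  0.7703 -1.7189]
[0.5733 0.0189 0.085 ] [ 0.422   0.6043 -0.6567  1.8484  0.4789  0.8523 -1.7478]
```

The two cameras agree within 3 mm. The carton measures about 70×33 mm, with its centre at box x −56, y −2, which fits the given sizes. Now I'll move above the lane and look from close by.

```bash
cat >> geo.py <<'E'
q=np.load("box.npy"); c_,s_=np.cos(q[2]),np.sin(q[2])
R=np.array([[c_,s_,0],[s_,-c_,0],[0,0,-1]])
def inbox(p): d=np.asarray(p)[:2]-q[:2]; return np.array([c_*d[0]+s_*d[1],-s_*d[0]+c_*d[1],p[2]])
E
python3 - <<'E'
from geo import *
from workcell import *
import cv2
release()
s=sense();print(s["opening"]); p=s["ee_pos"].copy() if hasattr(s["ee_pos"],'copy') else list(s["ee_pos"])
move_linear([p[0],p[1],.27])
move_to(w(q,(-.115,.053,.27))[0],R)
move_linear(w(q,(-.115,.053,.16))[0],R)
s=sense();print(s["t"],inbox(s["ee_pos"]),s["contact_force"])
M["wrist"]=camera_model("wrist")
a=read_camera("wrist"); cv2.imwrite("pics/w1.png",a)
t=read_camera("top")[110:310,225:425]; cv2.imwrite("pics/t1.png",cv2.resize(t,None,fx=3,fy=3,interpolation=cv2.INTER_CUBIC))
for b in [(-.008,.022,.088),(-.008,-.022,.088),(-.185,.022,.088),(-.185,-.022,.088),(-.091,0,.1),(-.021,0,.1),(0,-.031,.101),(0,.063,.101),(-.167,.08,.1094),(-.005,.08,.1094)]:
    print(b,proj("wrist",w(q,b)).round(0))
E
```

```text
0.9998614271736138
3.8583 [-0.11426452  0.05301018  0.16071127] [ 0.85816209 -0.08133623  0.44395608]
(-0.008, 0.022, 0.088) [[371.  64.]]
(-0.008, -0.022, 0.088) [[435.  64.]]
(-0.185, 0.022, 0.088) [[362. 287.]]
(-0.185, -0.022, 0.088) [[413. 286.]]
(-0.091, 0, 0.1) [[399. 185.]]
(-0.021, 0, 0.1) [[406.  83.]]
(0, -0.031, 0.101) [[457.  48.]]
(0, 0.063, 0.101) [[311.  49.]]
(-0.167, 0.08, 0.1094) [[292. 282.]]
(-0.005, 0.08, 0.1094) [[283.  55.]]
```

View pics/w1.png

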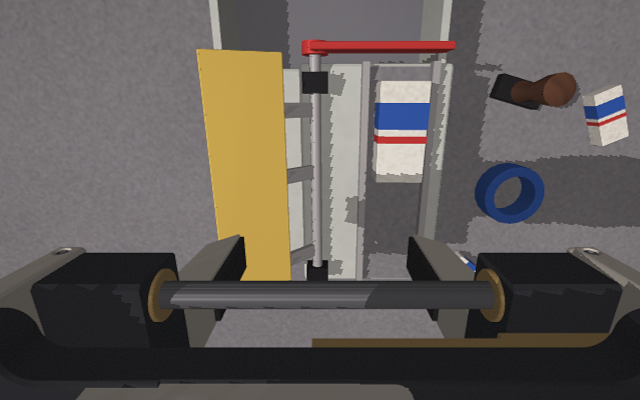

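View pics/t1.png

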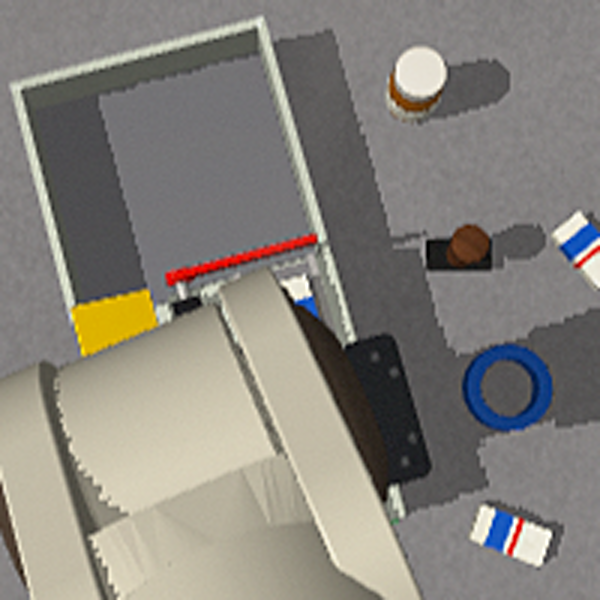

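The wrist view agrees with the prediction. The flap tip is at (455,46), expected (457,48), and the rails are where they should be. The carton rear is at row 181, so box x is about −88. Next I'll press down behind the carton.

```bash
python3 - <<'E'
from geo import *
from workcell import *
import cv2
np.set_printoptions(precision=4,suppress=True)
def st(m): s=sense();print(m,round(s["t"],2),inbox(s["ee_pos"]),R.T@np.array(s["contact_force"]))
print(move_linear(w(q,(-.115,.053,.087))[0],R,speed=.05,f_stop=25)); st("down")
hold(.4); st("held")
M["wrist"]=camera_model("wrist"); cv2.imwrite("pics/w2.png",read_camera("wrist"))
E
```

```text
False
down 5.57 [-0.1145  0.0553  0.0869] [-0.3688 -6.1816 -4.8584]
held 5.97 [-0.1145  0.0553  0.087 ] [-0.6643 -5.3866 -5.5897]
```

View pics/w2.png

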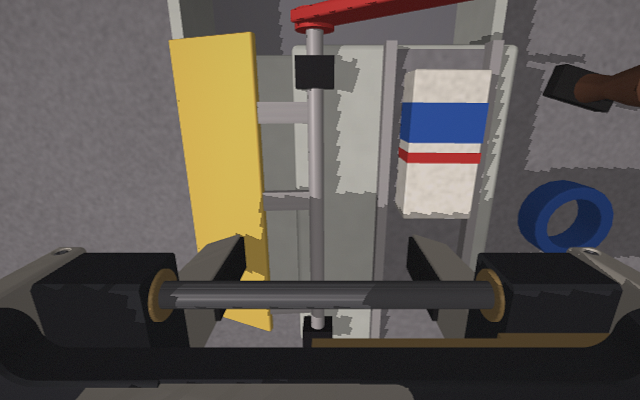

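The flap bar has swung up, with its tip at about (470,2). The plate is held down at about 5.5 N in each direction, as expected for roughly 0.65 rad, and the carton has not moved. Next is the push.

```bash
python3 - <<'E'
from geo import *
from workcell import *
import cv2
np.set_printoptions(precision=4,suppress=True)
def st(m): s=sense();print(m,round(s["t"],2),inbox(s["ee_pos"]),R.T@np.array(s["contact_force"]))
print(move_linear(w(q,(-.075,.053,.087))[0],R,speed=.05,f_stop=15)); st("a")
print(move_linear(w(q,(-.048,.053,.087))[0],R,speed=.05,f_stop=15)); st("b")
hold(.4); st("c")
cv2.imwrite("pics/w3.png",read_camera("wrist"))
a=read_camera("side")[130:330,200:460]; cv2.imwrite("pics/s3.png",cv2.resize(a,None,fx=3,fy=3,interpolation=cv2.INTER_CUBIC))
E
```

```text
False
a 6.97 [-0.0759  0.0536  0.0865] [-2.8891 -2.5031 -5.2765]
False
b 7.66 [-0.0485  0.0536  0.0867] [-2.1824 -1.0306 -4.6195]
c 8.06 [-0.0485  0.0536  0.0868] [-1.8992 -1.5461 -6.0349]
```

View pics/s3.png

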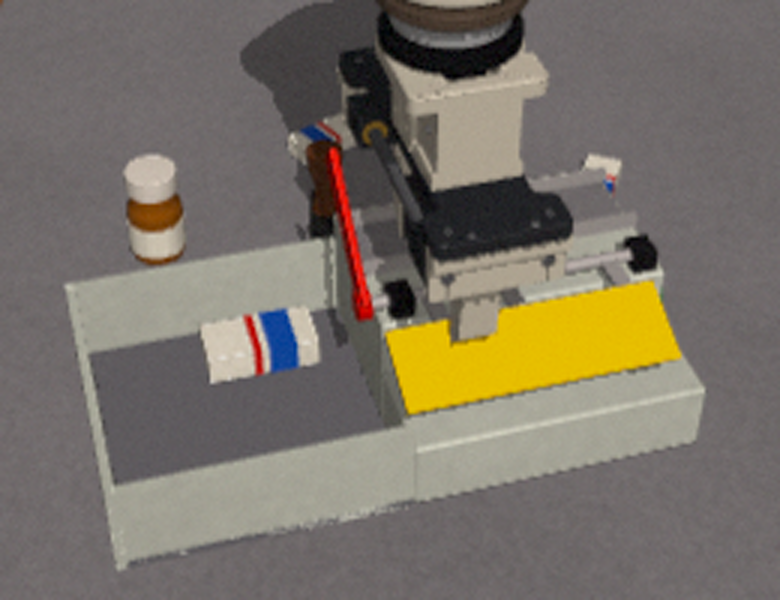

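The carton lies flat in the tray, at about (260,345) in the crop, and the flap is still held open. I'll back off, lift clear and check before handing in.

```bash
python3 - <<'E'
from geo import *
from workcell import *
import cv2
np.set_printoptions(precision=4,suppress=True)
move_linear(w(q,(-.085,.053,.087))[0],R,speed=.08)
move_linear(w(q,(-.085,.053,.30))[0],R,speed=.12)
hold(.5)
s=sense();print(s["t"],inbox(s["ee_pos"]),s["contact_force"])
a=read_camera("side")[130:330,200:460]; cv2.imwrite("pics/s4.png",cv2.resize(a,None,fx=3,fy=3,interpolation=cv2.INTER_CUBIC))
E
```

```text
11.1917 [-0.085  0.053  0.3  ] [-0.9834  0.4995 -0.4538]
```

View pics/s4.png

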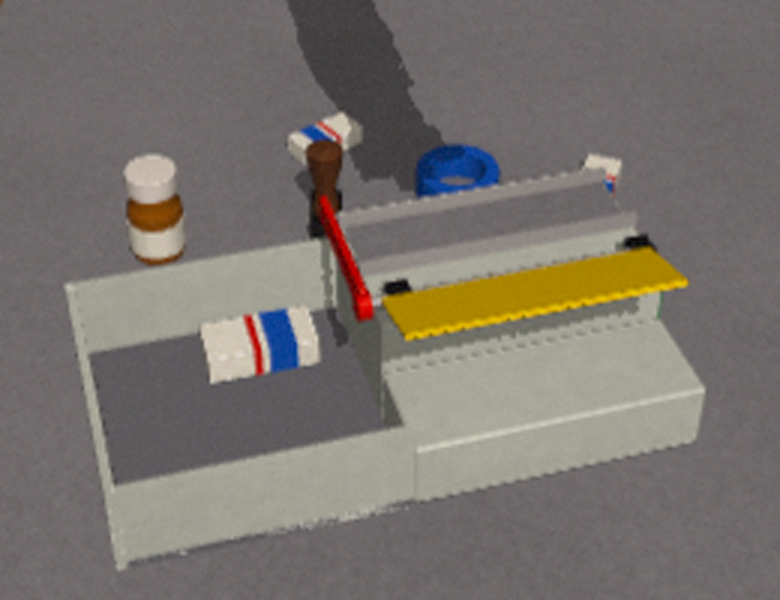

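The flap is shut, with the bar from (322,200) to (365,312). The carton is in the tray, the bystanders have not moved, and the arm is clear.

```bash
python3 -c "
from workcell import *
print(close_job())"
```

```text
the job is handed in; nothing more can be done
None
```

The carton was pushed under the held-open flap and lies in the tray, the flap closed by itself, the stamp, tape roll and pill bottle look unmoved, and the job is handed in; no verdict was returned.

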